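Square a battery module into the tester's corner nest and hold it there

TASK

Swing the contact arm aside so that it is well clear of the nest, then lift the battery module with the upright terminal block into the nest, flat on the plate with its long side along the long fence and one end at the short fence. Press it into the corner so that it bears firmly against both fences at once, and finish while still holding it pressed there: do not let go. Leave the other things on the bench where they are.

Things in the scene. Friction and masses are not known exactly. Their poses are not given: they have to be found in the camera images.
- nest: Fixed smooth dark steel plate, 12 mm thick, on the bench, with two low steel fences forming an inside corner and, behind the long fence, the arm's post (24 mm diameter, at x 30, y 100 mm). Origin at bench level; in its frame the plate spans x -100..100, y -75..135, z 0..12 mm. A module seated in the corner has its origin at x 10, y 0, z 12 mm, its x axis along the nest's x (either way round).
- long_fence: Rigid polished steel bar 130 x 12 mm, 14 mm high, fixed on the nest along its x. Its bearing face looks to the nest's -y and lies at nest y = 30 mm (x from -70 to 60 mm). Origin in the middle of its underside, on the bed, 6 mm behind that face.
- short_fence: Rigid polished steel bar 12 x 80 mm, 14 mm high, fixed on the nest along its y. Its bearing face looks to the nest's -x and lies at nest x = 60 mm (y from -52 to 28 mm). Origin in the middle of its underside, on the bed, 6 mm behind that face.
- nest_corner (a point): The inside corner at bed level, where the two fences' bearing faces meet: nest x = 60, y = 30, z = 12 mm. Axes as the nest's.
- swing (a joint): Hinge of the contact arm about its vertical post, rad. At 0 the arm points along the nest's -y, over the nest. It grows clockwise seen from above: the arm's end swings towards the nest's -x (at 1.57 the arm points along -x); stop at 1.9. Well clear of the nest from 1.2 on. Stiff hinge: stays where it is left; 1 to 2 N at the pin moves it.
- swing_pin (a point): Centre of the top, 117 mm above the bench, of the upright round steel pin on the arm's end: 14 mm diameter, 30 mm tall (87 to 117 mm above the bench), 150 mm from the hinge axis. The arm is a bar 18 mm wide, 75 to 87 mm above the bench; its end is a round black head of 44 mm diameter, 66 to 87 mm above the bench.
- swing_hinge (a point): Point on the arm's vertical hinge axis, 75 mm above the bench (nest x = 30, y = 100 mm).
- module: Loose battery module, about 0.2 kg: flat grey case 100 (its x) x 60 (its y) x 16 mm high; on the middle of its top an upright green terminal block, 22 mm along x, 44 mm along y, 30 mm high (16 to 46 mm above the underside), good to grasp across its 22 mm. Origin in the middle of the underside, z up. Same shape either way round.
- phone: Bystander: phone lying flat, 72 x 148 x 9 mm; origin under its middle.
- hammer: Bystander: hammer lying on the bench; origin under its middle.
- screwdriver: Bystander: screwdriver lying on the bench; origin under its middle.
- cell: Bystander: bare flat battery cell, 65 x 120 x 12 mm, no terminal block; origin under its middle.
- board: Bystander: small green circuit board 75 x 50 mm with two low terminal blocks, 20 mm high in all; origin under its middle.
- bottle: Bystander: white bottle, 50 mm diameter, 130 mm high, standing; origin under its middle.
- jar: Bystander: small jar, 56 mm diameter, 60 mm high, standing; origin under its middle.
Things that resemble listed ones, but are neither listed nor needed, are in the scene too. What is shaped like the module but blue is not meant.

How it is judged:
By the outcome, as a careful person would: the job done as asked, in the order asked, and still so for the second after the job is handed in, while the arm keeps its last pose, push and grip.
It also fails if it takes over 66 s, if anything falls off the work surface, if the arm or the gripper's body presses on something with over 40 N, if the wrist force passes 120 N, or if a joint passes its speed limit or range.

ROBOT

A 6-joint arm with a two-finger parallel gripper is mounted at the origin on the work surface. World frame = base frame: x ahead of the robot, y to its left, z up, the work surface at z = 0. Lengths are in mm, angles in rad, forces in N, time in s.
With the tool pointing down it reaches from about 350 to 875 mm from the base axis. Payload 4.2 kg.
Tool frame: the origin (TCP) lies midway between the tips of the shut fingers; the grasp point (between the pads) lies 19 mm behind it; z points along the fingers, y is the direction in which the jaws open and shut (so a half turn about z gives the same grasp; the last joint's range is limited). The gripper opens to 85 mm and grips with 20 to 120 N. Pads are 22 mm wide; open, the fingers measure 114 mm over their backs; the gripper's body (76 mm by 85 mm) begins 54 mm behind the grasp point. The pads swing forward as they close: fully open they stand 13 mm farther back than shut.
Start: joints at [0.259, 0.385, 0.008, 0, -1.194, -0.259], TCP at [624.979, 0.025, 231.312] pointing down, gripper open.
Joint ranges: [-3.14, 3.14], [-1.21, 2.06], [-1.07, 1.41], [-3.16, 2.05], [-2.99, -0.16], [-3.1, 3.1]. Speed limits (rad/s): [2.79, 2.79, 3.14, 3.14, 3.14, 3.14].

INTERFACE

Orientations are given as a unit quaternion [x, y, z, w].
In Python, from bench import arm gives the robot as it stands. The module is installed in compiled form; this text tells all that it offers.
- The arm moves only by the tool drive_tool, never from a script. Its argument "moves" is a list that holds one entry, the list of rows, each a list of 7 numbers: the opening, from 0 (shut) to 1 (fully open), then the shift along the tool's x, y, z in m, then the turn, a rotation vector about the tool's x, y, z in rad. In form: [[[hand, dx, dy, dz, wx, wy, wz], ...]]. A call has 1 to 20 rows; each row shifts and turns the pose as measured when the row begins, along the tool's axes as they then stand; what a row does not reach is not made up. A row lasts 1/10 s, in which the tool goes at most 50 mm and 8.59 degrees, less where a joint would pass 70% of its speed; a pose out of reach is approached as far as the arm can. A call with a gripper value outside its range is refused whole. The fingers move at their own pace and stop on an object; the grip force is fixed at half the most. Time passes only in rows, so rows that do not move let the fingers close. It gives the time, the measured TCP pose, the force and the opening at its end, in the units of the state.
- arm.read_state(): the state, without advancing time (a new reading comes with each control period).
- arm.get_image(name): name is "scene" or "side" or "wrist"; returns (picture, depth): 400x640x3 uint8, red, green, blue; 400x640 float32, mm along the optical axis (not along the pixel's ray), 0 where there is no reading.
- arm.camera_params(name): a dict with "fov_y" (degrees; the focal length in pixels is half the picture's height over the tangent of half this angle, whatever the lens; pixels are square), "cx", "cy" (the principal point, pixels), "world_from_camera" (4x4, takes a point from camera to world coordinates); the wrist camera has in their place "T_tool_cam" (4x4, takes a point from camera to tool coordinates, whose origin is the TCP and whose axes are the flange's). Camera axes: x right, y down, z forward; pixel columns grow to the right and rows downward; lengths in mm; the calibration is good to about 2 mm. A picture is of the moment at which its call begins: read the wrist's pose just before it. camera_params takes no time and is no camera call.
- arm.job_done(): hands the job in, once; it reports no verdict.
The state is a dict: "clock": time; "joints": joint angles; "joint_vel": joint speeds; "joint_efforts": joint torques, N m; "position": TCP position; "ee_rot": TCP orientation; "contact_force": force on the tool from outside, world axes, zero at the start; "wrist_torque": the same for the moment, N m; "gripper_width": finger opening in mm.
Only numpy, scipy, OpenCV 4.12 (cv2) and the standard library are available. Lean on these libraries where they do the work, as an engineer would, in place of code of your own. Each camera call takes 0.05 s, during which the arm holds its last target.

## Working session

There is one attempt and no reset: what is moved stays moved. The work goes in short steps, Python scripts to look and compute and a tool call to move; the robot and the scene stay as the last step left them, time stands still between calls to the robot, and variables do not carry over. Pictures are saved under pics/ and viewed, and the job is handed in when it is done.

Besides the shell and the picture viewer there is one more tool, called as name(argument=value, ...), one argument or row to a line, values as JSON. drive_tool: Moves the arm, as the interface text tells. Its arguments: {"type":"object","properties":{"moves":{"type":"array","items":{"type":"array","items":{"type":"array","items":{"type":"number"}}}}},"required":["moves"]}

```bash
mkdir -p pics
cat > h.py <<'E'
import numpy as np, cv2, pickle
from bench import arm
def grab(n,tag):
    s=arm.read_state(); im,d=arm.get_image(n); p=arm.camera_params(n)
    cv2.imwrite(f'pics/{tag}.png',cv2.cvtColor(im,cv2.COLOR_RGB2BGR))
    pickle.dump((s,im,d,p,n),open(f'{tag}.pkl','wb')); return s,im,d,p
def load(tag): return pickle.load(open(f'{tag}.pkl','rb'))
def Tcam(tag):
    s,im,d,p,n=load(tag)
    if n!='wrist': return np.array(p['world_from_camera'])
    from scipy.spatial.transform import Rotation as R
    T=np.eye(4);T[:3,:3]=R.from_quat(s['ee_rot']).as_matrix();T[:3,3]=s['position']
    return T@np.array(p['T_tool_cam'])
def cloud(tag):
    s,im,d,p,n=load(tag); f=200/np.tan(np.radians(p['fov_y'])/2)
    v,u=np.mgrid[:400,:640]; P=np.stack([(u-p['cx'])/f*d,(v-p['cy'])/f*d,d],-1)
    T=Tcam(tag); W=P@T[:3,:3].T+T[:3,3]; W[d<=0]=np.nan; return W
E
python3 - <<'E'
from h import *
for n in('scene','side','wrist'):
    s,im,d,p=grab(n,n+'0'); print(n,p)
print(s)
E
```

```text
scene {'fov_y': 52.121389447820626, 'cx': 316.1123399049146, 'cy': 191.80753072796193, 'world_from_camera': array([[-1.64439622e-01,  5.78404465e-01, -7.99004309e-01,
         1.66939460e+03],
       [ 9.86246114e-01,  1.10108990e-01, -1.23266427e-01,
         1.49053472e+02],
       [ 1.66797055e-02, -8.08284779e-01, -5.88555437e-01,
         9.31230236e+02],
       [ 0.00000000e+00,  0.00000000e+00,  0.00000000e+00,
         1.00000000e+00]])}
side {'fov_y': 42.21968611686885, 'cx': 320.0464846870038, 'cy': 204.92978771688956, 'world_from_camera': array([[-6.73654841e-01, -5.49015251e-01,  4.94743780e-01,
        -2.08712776e+02],
       [-7.38947959e-01,  4.89461589e-01, -4.63015407e-01,
         7.05232100e+02],
       [ 1.20444430e-02, -6.77502477e-01, -7.35421869e-01,
         1.22176972e+03],
       [ 0.00000000e+00,  0.00000000e+00,  0.00000000e+00,
         1.00000000e+00]])}
wrist {'fov_y': 67.02390184131546, 'cx': 314.3290533197874, 'cy': 200.10391315609755, 'T_tool_cam': array([[-4.27344447e-04, -9.59812132e-01, -2.80642992e-01,
         7.11482238e+01],
       [ 9.999998
[... 244 characters left out ...]
ock': 0.1, 'joints': array([ 2.58606353e-01,  3.85509868e-01,  6.78554205e-03, -4.27768440e-04,
       -1.19403091e+00, -2.58567730e-01]), 'joint_vel': array([ 0.00064973, -0.00089947,  0.00273816,  0.00248382, -0.00043021,
        0.0002797 ]), 'joint_efforts': array([-2.41840362e-04, -3.93318665e+01,  1.88929778e+01,  4.19793829e+00,
       -2.58899068e-03, -3.31562532e-06]), 'position': array([6.24482403e+02, 2.01681972e-02, 2.30322846e+02]), 'ee_rot': array([-7.07064301e-01,  7.07148552e-01,  6.64300112e-04, -7.46700682e-04]), 'contact_force': array([-0.03724598,  0.09130924, -0.38877342]), 'wrist_torque': array([-0.00090717,  0.04827017, -0.03741184]), 'gripper_width': 85.2794314377421}
```

View pics/scene0.png

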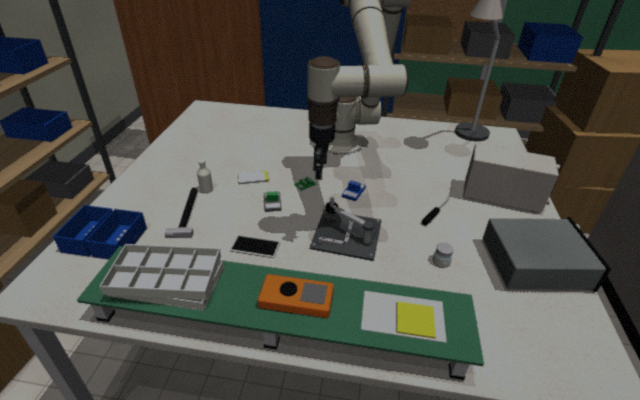

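View pics/side0.png

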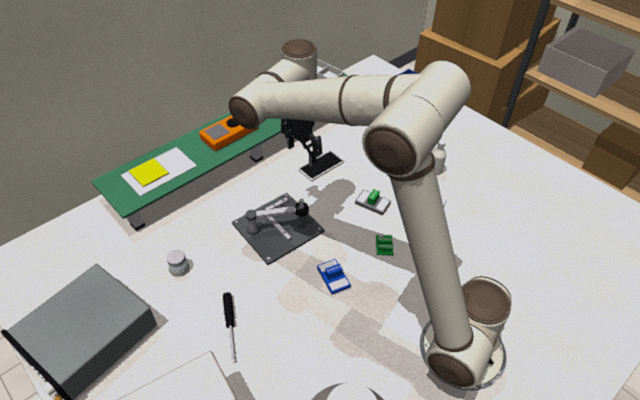

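View pics/wrist0.png

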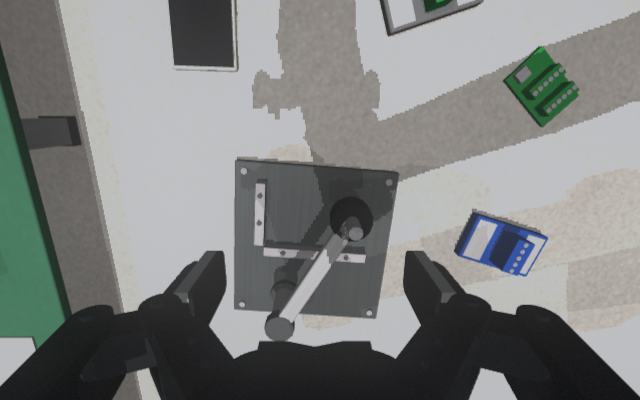

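Candidates for the module: the grey case with a green block at scene (272,201), the blue lookalike at (353,189), the green board at (305,183), and the flat cell at (253,177). I choose the grey one at (272,201). Next I'll measure positions and take the close crop.

Run:
```python
from h import *
for tag,c in(('scene0',(272,201)),('side0',(373,200))):
    im=cv2.imread(f'pics/{tag}.png'); u,v=c
    cv2.imwrite(f'pics/{tag}_m.png',cv2.resize(im[v-25:v+25,u-35:u+35],None,fx=8,fy=8,interpolation=cv2.INTER_CUBIC))
W=cloud('wrist0');S=cloud('side0');C=cloud('scene0')
for n,(u,v) in dict(screw1=(243,171),screw2=(390,182),screw3=(241,305),screw4=(369,313),fenceS_t=(260,188),fenceS_b=(259,240),fenceL_l=(270,252),fenceL_r=(360,258),hinge=(280,325),head=(345,215),pin=(355,233),corner=(237,159),table=(150,200),shelf=(20,250),board=(540,80)).items(): print(n,W[v,u].round(1))
for n,(u,v) in dict(mod=(375,196),case=(366,203),pinhead=(301,208),post=(252,222)).items(): print('side',n,S[v,u].round(1))
for n,(u,v) in dict(mod=(272,198),shelfe=(250,270),shelftop=(300,295)).items(): print('scene',n,C[v,u].round(1))
print(W[np.isfinite(W[...,2])&(abs(W[...,2])<8)][:,2].mean())
```

```text
screw1 [710.   -3.   14.9]
screw2 [532.2  10.9  13.9]
screw3 [725.2 183.4  14.9]
screw4 [548.6 196.8  14.8]
fenceS_t [688.6  15.3  25.9]
fenceS_b [693.3  81.9  25.9]
fenceL_l [680.1  97.8  26.9]
fenceL_r [566.6 106.7  26.2]
hinge [662.8 157.   88.6]
head [593.8  28.   86.9]
pin [587.6  34.7 117.5]
corner [720.2 -15.1  -0.9]
table [834.4  37.    1.8]
shelf [926.2  64.6  89.5]
board [ 377.8 -104.3   19.8]
side mod [ 494.8 -188.7   47.2]
side case [ 510.  -167.    18.3]
side pinhead [582.8  41.5  87.5]
side post [652.3 172.2  64.9]
scene mod [ 507.8 -193.7   25.2]
scene shelfe [ 923.2 -146.    90.4]
scene shelftop [1011.6   12.4  124.3]
0.06339425502957177
```

View pics/side0_m.png

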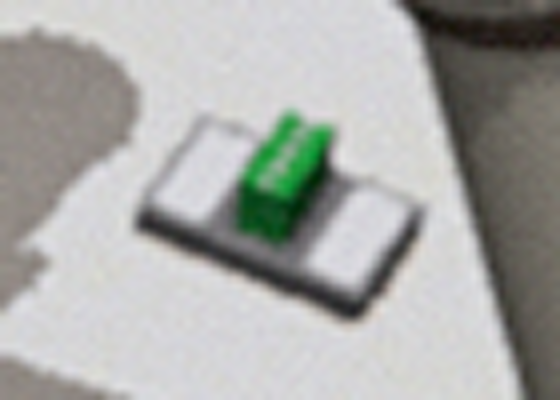

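The crop confirms it: grey case, white labels, upright green block. Next come the nest, pin and module poses.

```bash
cat > mod.py <<'E'
from h import *
def module(tag,near=None,r=90,zo=0):
    s,im,d,p,n=load(tag); W=cloud(tag); hsv=cv2.cvtColor(im,cv2.COLOR_RGB2HSV)
    g=(hsv[...,0]>45)&(hsv[...,0]<80)&(hsv[...,1]>110)&(hsv[...,2]>40)
    m=g&(W[...,2]>zo+40)&(W[...,2]<zo+52)&(np.hypot(W[...,0]-near[0],W[...,1]-near[1])<r)
    P=W[m][:,:2].astype(np.float32); (c,wh,a)=cv2.minAreaRect(P); print(tag,'block top',len(P),np.round(c,1),np.round(wh,1),round(a,1),'z',np.nanmedian(W[m][:,2]).round(1))
    m=(W[...,2]>zo+10)&(W[...,2]<zo+20)&(np.hypot(W[...,0]-c[0],W[...,1]-c[1])<65)
    P=W[m][:,:2].astype(np.float32); r=cv2.minAreaRect(P); print(' case',len(P),np.round(r[0],1),np.round(r[1],1),round(r[2],1),'z',np.nanmedian(W[m][:,2]).round(1))
E
python3 - <<'E'
from mod import *
for t in('side0','scene0'): module(t,(500,-190))
for t in ('wrist0','side0'):
    W=cloud(t); m=(W[...,2]>107)&(W[...,2]<124)&(np.hypot(W[...,0]-587,W[...,1]-35)<40); print(t,'pin',m.sum(),W[m].mean(0), W[m][:,:2].min(0),W[m][:,:2].max(0))
    m=(W[...,2]>20)&(W[...,2]<30)&(np.hypot(W[...,0]-630,W[...,1]-80)<120); P=W[m][:,:2].astype(np.float32)
    # fences
    n,l,st,ce=cv2.connectedComponentsWithStats(m.astype(np.uint8))
    for i in range(1,n):
        if st[i,4]>60: print(' fence',st[i],[np.round(x,1) for x in cv2.minAreaRect(W[l==i][:,:2].astype(np.float32))],W[l==i][:,2].mean().round(1))
    m=(W[...,2]>8)&(W[...,2]<17)&(np.hypot(W[...,0]-629,W[...,1]-97)<160); n,l,st,ce=cv2.connectedComponentsWithStats(m.astype(np.uint8)); i=1+st[1:,4].argmax(); print(' plate',st[i],cv2.minAreaRect(W[l==i][:,:2].astype(np.float32)),W[l==i][:,2].mean())
E
```

```text
side0 block top 52 [ 503.9 -191.8] [21.6 44.3] 18.3 z 46.2
 case 323 [ 504.4 -192.8] [100.8  66.4] 18.4 z 16.0
scene0 block top 33 [ 509.7 -193. ] [16.  36.4] 22.7 z 44.5
 case 172 [ 505.  -193.1] [106.1  59.4] 17.9 z 16.0
wrist0 pin 220 [587.24193569  34.49626702 115.51466195] [579.99321226  28.66487686] [593.77701968  42.16333736]
 fence [ 254  182   66   78 1226] [array([675.8,  70.7]), array([ 60.2, 119.2]), np.float64(36.4)] 25.5
 fence [336 251  30  13 278] [array([578.2, 106.4]), array([12.3, 36.8]), np.float64(85.6)] 25.4
 fence [271 283  25  19 213] [array([668.9, 155.7]), array([36.3, 18.2]), np.float64(30.3)] 22.7
 plate [  234   160   165   159 17449] ((628.9860229492188, 96.70576477050781), (210.35772705078125, 200.3267059326172), 85.39045715332031) 11.966485622044173
side0 pin 21 [585.42444759  36.76709336 115.98284692] [577.59078962  27.71461743] [595.74423977  42.93703276]
 fence [266 197  23  12  82] [array([692.3,  48.4]), array([81.2, 17. ]), np.float64(84.7)] 25.8
 fence [267 215  24  25 120] [array([614.4, 105.9]), array([ 18.2, 109.3]), np.float64(86.1)] 25.6
 plate [ 232  212   93   52 2160] ((629.0045776367188, 98.13426208496094), (210.74110412597656, 205.76979064941406), 85.69964599609375) 12.565981452197624
```

drive_tool(
  moves=[
    [[0.4,-0.0175,0.019,0,0,0,0],[0.4,-0.018,0.0185,0.02,0,0,0],[0.4,0,0,0.03,0,0,0.14],[0.4,0,0,0.02,0,0,0.14],[0.4,0,0,0,0,0,0.14],[0.4,0,0,0,0,0,0.12],[0.4,0,0,0,0,0,0]],
  ],
)

```text
clock: 0.85
position: [583.9, 36.6, 155.5]
ee_rot: [-0.483, 0.875, 0.001, -0.003]
contact_force: [0.1, 0.6, -0.3]
gripper_width: 33.9
```

```bash
cat > go.py <<'E'
# delta in tool axes to reach (x,y,z,jaw yaw deg of tool y axis in world)
import sys
from h import *
from scipy.spatial.transform import Rotation as R
def delta(x,y,z,yaw):
    s=arm.read_state(); Rm=R.from_quat(s['ee_rot']).as_matrix()
    d=Rm.T@(np.array([x,y,z])-s['position'])
    ty=np.array([np.cos(np.radians(yaw)),np.sin(np.radians(yaw)),0]); tz=np.array([0,0,-1.]); T=np.stack([np.cross(ty,tz),ty,tz],1)
    T2=T@np.diag([-1,-1,1]); best=min((R.from_matrix(Rm.T@A).as_rotvec() for A in(T,T2)),key=np.linalg.norm)
    ya=np.degrees(np.arctan2(Rm[1,1],Rm[0,1]))
    print('t',round(s['clock'],2),'pos',s['position'].round(1),'jaw yaw',ya.round(1),'F',s['contact_force'].round(1),'w',round(s['gripper_width'],1),'j',s['joints'].round(2)); print('delta mm',d.round(1),'rot',best.round(3))
if __name__=='__main__': delta(*map(float,sys.argv[1:]))
E
python3 go.py 587 35.5 95 149
```

```text
t 0.85 pos [583.9  36.6 155.5] jaw yaw 147.8 F [ 0.1  0.6 -0.3] w 33.9 j [ 0.34  0.38 -0.19 -0.   -1.   -0.9 ]
delta mm [-1.  -3.5 60.4] rot [ 0.005 -0.004 -0.021]
```

drive_tool(
  moves=[
    [[0.4,-0.001,-0.0035,0.0,0,0,0],[0.4,0,0,0.02,0,0,0],[0.4,0,0,0.02,0,0,0],[0.4,0,0,0.012,0,0,0],[0.4,0,0,0.008,0,0,0],[0.4,0,0,0,0,0,0]],
  ],
)

```text
clock: 1.45
position: [589.9, 35.4, 95.0]
ee_rot: [-0.488, 0.873, 0.0, -0.001]
contact_force: [-0.6, 0.5, -0.1]
gripper_width: 34.4
```

```bash
python3 go.py 587 35.5 95 149; python3 -c "
from h import *
grab('wrist','w1');grab('side','s1')"
```

```text
t 1.45 pos [589.9  35.4  95. ] jaw yaw 148.5 F [-0.6  0.5 -0.1] w 34.4 j [ 0.33  0.46 -0.25 -0.   -0.86 -0.88]
delta mm [ 1.5  2.5 -0. ] rot [ 0.001 -0.001 -0.01 ]
```

View pics/w1.png

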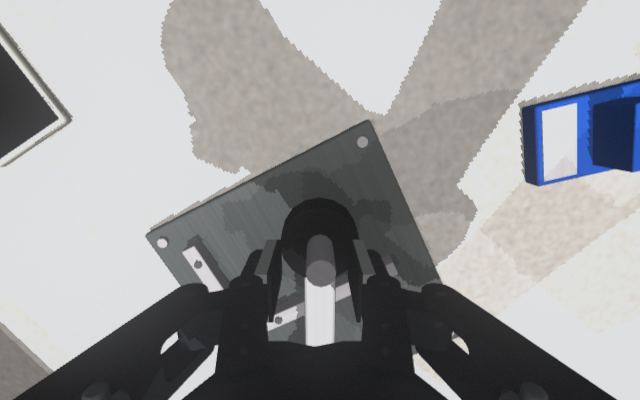

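The pin at (318,255) sits between the jaws. Now I'll swing it along the arc.

drive_tool(
  moves=[
    [[0.4,0,0.008,0,0,0,0],[0.4,-0.0005,0.012,0,0,0,0.08],[0.4,-0.0005,0.012,0,0,0,0.08],[0.4,-0.0005,0.012,0,0,0,0.08],[0.4,-0.0005,0.012,0,0,0,0.08],[0.4,-0.0005,0.012,0,0,0,0.08],[0.4,-0.0005,0.012,0,0,0,0.08],[0.4,0,0,0,0,0,0]],
  ],
)

```text
clock: 2.35
position: [534.0, 94.4, 102.9]
ee_rot: [-0.259, 0.966, 0.0, 0.008]
contact_force: [-0.4, 0.6, -0.9]
gripper_width: 34.1
```

```bash
cat > arc.py <<'E'
import sys
import numpy as np
from go import delta
th=float(sys.argv[1]); ex=float(sys.argv[2])
xn=np.array([.9968,-.08]);yn=np.array([.08,.9968]);o=np.array([626.6,67.1]);h=o+30*xn+100*yn
t=-np.cos(th)*xn+np.sin(th)*yn
p=h+150*(-np.sin(th)*xn-np.cos(th)*yn)+ex*t
from bench import arm
q=arm.read_state()['position'][:2]-h; print('hinge',h,'tool r',np.hypot(*q),'tool th',np.arctan2(-q@xn,-q@yn))
delta(*p,95,np.degrees(np.arctan2(t[1],t[0])))
E
python3 arc.py 1.0 10
```

```text
hinge [664.504 164.38 ] tool r 148.09387745768487 tool th 0.9987444030845644
t 2.35 pos [534.   94.4 102.9] jaw yaw 120.0 F [-0.4  0.6 -0.9] w 34.1 j [ 0.48  0.37 -0.38  0.   -0.81 -1.53]
delta mm [ 1.7 10.3  7.9] rot [-0.003  0.016  0.033]
```

drive_tool(
  moves=[
    [[0.4,0.001,0.0,0.008,0,0.016,0.03],[0.4,-0.0005,0.012,0.001,0,0,0.08],[0.4,-0.0005,0.012,0.001,0,0,0.08],[0.4,-0.0005,0.012,0.001,0,0,0.08],[0.4,-0.0005,0.012,0.001,0,0,0.08],[0.4,-0.0005,0.01,0.001,0,0,0.08],[0.4,0,0,0,0,0,0],[0.4,0,-0.005,0,0,0,0]],
  ],
)

```text
clock: 3.15
position: [518.7, 144.8, 95.1]
ee_rot: [-0.048, 0.999, -0.001, 0.005]
contact_force: [-0.8, -0.4, 0.3]
gripper_width: 34.5
```

```bash
python3 arc.py 1.4 0;python3 -c "
from h import *
grab('side','s2');grab('wrist','w2')"
```

```text
hinge [664.504 164.38 ] tool r 147.0821696307169 tool th 1.3569642649395144
t 3.15 pos [518.7 144.8  95.1] jaw yaw 95.4 F [-0.8 -0.4  0.3] w 34.5 j [ 0.58  0.38 -0.39  0.01 -0.79 -2.06]
delta mm [3.  6.3 0.1] rot [-0.002  0.01   0.004]
```

View pics/w2.png

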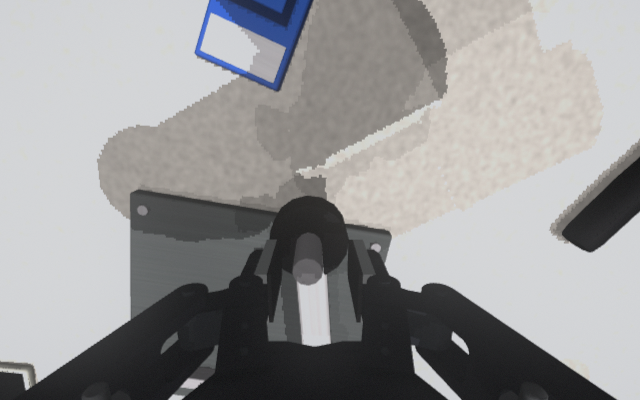

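drive_tool(
  moves=[
    [[0.4,0.002,0.01,0,0,0,0.04],[0.4,0,0.012,0.001,0,0,0.08],[0.4,0,0.01,0.001,0,0,0.04],[0.4,0,0,0,0,0,0],[0.4,0,-0.008,0,0,0,0],[0.5,0,0,-0.025,0,0,0],[0.6,0,0,-0.04,0,0,0],[0.6,0,0,-0.04,0,0,0],[0.6,0,0,-0.01,0,0,0]],
  ],
)

```text
clock: 4.15
position: [512.1, 158.4, 209.2]
ee_rot: [0.035, 0.999, -0.004, 0.001]
contact_force: [0.4, 0.4, 1.0]
gripper_width: 51.1
```

```bash
python3 - <<'E'
from h import *
grab('side','s3');grab('scene','c3');grab('wrist','w3')
xn=np.array([.9968,-.08]);yn=np.array([.08,.9968]);h=np.array([664.5,164.4])
for t in('s3','w3','c3'):
    W=cloud(t); m=(W[...,2]>108)&(W[...,2]<121)&(np.hypot(W[...,0]-517,W[...,1]-165)<50); q=W[m][:,:2].mean(0); print(t,m.sum(),q,np.hypot(*(q-h)),np.arctan2(-(q-h)@xn,-(q-h)@yn))
from mod import module
module('s3',(500,-190))
E
python3 go.py 504.5 -192.6 150 18.3
```

```text
s3 26 [513.57758938 165.26624859] 150.92489660419028 1.4964507895487276
w3 256 [513.6947724  164.24826606] 150.8053039298996 1.4897049996257912
c3 16 [515.2857352  164.48615862] 149.21428967343115 1.4912885730510839
s3 block top 55 [ 502.  -188.1] [22.9 38.6] 15.5 z 45.7
 case 333 [ 504.2 -194.4] [101.3  66.2] 16.7 z 16.4
t 4.3 pos [509.8 157.8 204.6] jaw yaw 85.9 F [ 0.3 -0.4 -0.7] w 51.1 j [ 0.61  0.26 -0.25  0.   -1.07 -2.25]
delta mm [ -20.1 -349.3   58.1] rot [-1.20e-02  1.00e-03  1.18e+00]
```

View pics/s3.png

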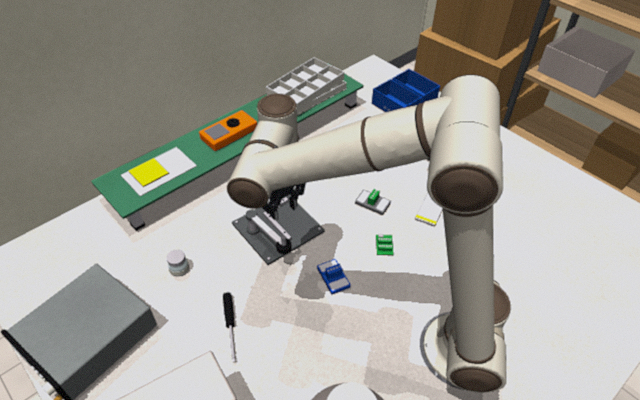

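Swing is at 1.49 rad, so the arm is clear. Now over to the module. I'm turning the wrist the negative way, because the other way would put joint 6 near its limit.

drive_tool(
  moves=[
    [[0.9,-0.0025,-0.044,0,0,0,0],[0.9,-0.0025,-0.044,0,0,0,0],[0.9,-0.0025,-0.044,0,0,0,0],[0.9,-0.0025,-0.044,0,0,0,0],[0.9,-0.0025,-0.044,0,0,0,0],[0.9,-0.0025,-0.044,0,0,0,0],[0.9,-0.0025,-0.044,0,0,0,0],[0.9,-0.002,-0.02,0,0,0,0],[0.9,0,0,0,0,0,-0.14],[0.9,0,0,0,0,0,-0.14],[0.9,0,0,0,0,0,-0.14],[0.9,0,0,0,0,0,-0.14],[0.9,0,0,0,0,0,-0.14],[0.9,0,0,0,0,0,-0.14],[0.9,0,0,0,0,0,-0.14],[0.9,0,0,0,0,0,-0.14],[0.9,0,0,0,0,0,-0.14],[0.9,0,0,0,0,0,-0.14],[0.9,0,0,0,0,0,-0.14],[0.9,0,0,0,0,0,-0.14]],
  ],
)

```text
clock: 6.3
position: [475.8, -187.3, 160.3]
ee_rot: [0.743, -0.668, -0.036, 0.032]
contact_force: [0.0, 0.2, 0.5]
gripper_width: 76.6
```

```bash
python3 go.py 504.5 -192.6 150 18.3
```

```text
t 6.3 pos [ 475.8 -187.3  160.3] jaw yaw -173.9 F [0.  0.2 0.5] w 76.6 j [-0.05  0.3  -0.31  0.01 -1.05  0.16]
delta mm [  8.4 -28.9   7.5] rot [ 0.095  0.021 -0.213]
```

drive_tool(
  moves=[
    [[0.9,0.008,-0.029,-0.01,0.095,0.02,-0.11],[0.9,0,0,-0.01,0,0,-0.1],[0.9,0,0,0,0,0,0],[0.9,0,0,0,0,0,0]],
  ],
)

```text
clock: 6.7
position: [501.0, -192.3, 168.0]
ee_rot: [0.812, -0.584, -0.006, 0.005]
contact_force: [0.1, -0.4, -0.2]
gripper_width: 77.0
```

```bash
python3 -c "
from mod import *
grab('wrist','w4');module('w4',(504,-192))"; python3 go.py 504.5 -192.6 130 18.3
```

```text
w4 block top 401 [ 505.6 -195.8] [20.  40.1] 17.6 z 45.9
 case 4656 [ 505.  -194.6] [100.1  59.8] 17.5 z 16.2
t 6.75 pos [ 500.9 -192.3  167.9] jaw yaw -161.4 F [-0.9 -0.6 -0.7] w 76.9 j [-0.06  0.3  -0.29  0.   -1.    0.39]
delta mm [ 1.6 -3.9 37.9] rot [0.015 0.004 0.005]
```

View pics/w4.png

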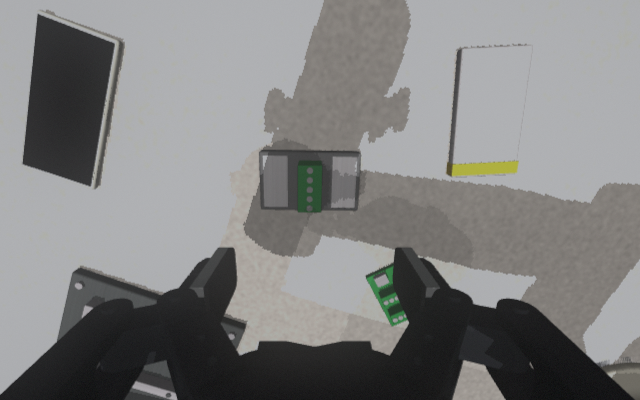

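Module is at (505, -194.6), yaw 17.5°, with the case measuring 100x60 as it should. Descending.

drive_tool(
  moves=[
    [[0.9,0.0035,-0.0035,0.02,0.015,0.004,0.015],[0.9,0,0,0.04,0,0,0],[0.9,0,0,0.04,0,0,0],[0.9,0,0,0.015,0,0,0],[0.9,0,0,0,0,0,0]],
  ],
)

```text
clock: 7.25
position: [503.4, -194.7, 46.7]
ee_rot: [0.805, -0.593, -0.001, 0.001]
contact_force: [0.3, 0.0, 0.6]
gripper_width: 76.7
```

```bash
python3 go.py 505 -194.6 20 17.5
```

```text
t 7.25 pos [ 503.4 -194.7   46.7] jaw yaw -162.7 F [0.3 0.  0.6] w 76.7 j [-0.07  0.45 -0.43 -0.   -0.7   0.37]
delta mm [ 0.4 -1.6 26.7] rot [ 0.002  0.001 -0.004]
```

drive_tool(
  moves=[
    [[0.9,0.0005,-0.0015,0.016,0,0,0],[0.9,0,0,0.01,0,0,0],[0.9,0,0,0,0,0,0],[0.25,0,0,0,0,0,0],[0.1,0,0,0,0,0,0],[0.1,0,0,0,0,0,0],[0.1,0,0,0,0,0,0],[0.1,0,0,0,0,0,0]],
  ],
)

```text
clock: 8.05
position: [506.8, -195.1, 23.8]
ee_rot: [0.805, -0.594, 0.001, -0.0]
contact_force: [-0.2, 0.0, -2.3]
gripper_width: 21.3
```

```bash
python3 go.py 505 -194.6 20 17.5
```

```text
t 8.05 pos [ 506.8 -195.1   23.8] jaw yaw -162.8 F [-0.2  0.  -2.3] w 21.3 j [-0.07  0.49 -0.44  0.   -0.64  0.37]
delta mm [-1.1  1.6  3.7] rot [-0.002 -0.002 -0.006]
```

Gripped at 21.3 mm. Lifting.

drive_tool(
  moves=[
    [[0.05,0,0,-0.02,0,0,0],[0.05,0,0,-0.03,0,0,0],[0.05,0,0,-0.04,0,0,0],[0.05,0,0,-0.02,0,0,0],[0.05,0,0,0,0,0,0]],
  ],
)

```text
clock: 8.55
position: [504.3, -194.6, 135.2]
ee_rot: [0.804, -0.594, -0.002, 0.001]
contact_force: [0.9, -1.0, -2.1]
gripper_width: 21.0
```

```bash
python3 go.py 623 50 120 -4.6
```

```text
t 8.55 pos [ 504.3 -194.6  135.2] jaw yaw -162.9 F [ 0.9 -1.  -2.1] w 21.0 j [-0.07  0.34 -0.33 -0.   -0.91  0.37]
delta mm [-199.  -185.4   15. ] rot [0.003 0.001 0.378]
```

drive_tool(
  moves=[
    [[0.05,-0.02,-0.018,0,0,0,0],[0.05,-0.03,-0.028,0,0,0,0],[0.05,-0.03,-0.028,0,0,0,0],[0.05,-0.03,-0.028,0,0,0,0],[0.05,-0.03,-0.028,0,0,0,0],[0.05,-0.03,-0.028,0,0,0,0],[0.05,-0.02,-0.02,0,0,0,0],[0.05,0,0,0,0,0,0.1],[0.05,0,0,0,0,0,0.1],[0.05,0,0,0,0,0,0.1],[0.05,0,0,0,0,0,0.08],[0.05,0,0,0,0,0,0]],
  ],
)

```text
clock: 9.75
position: [611.9, 49.0, 110.6]
ee_rot: [-0.67, 0.743, 0.012, -0.014]
contact_force: [-0.0, 0.6, -1.6]
gripper_width: 20.9
```

```bash
python3 go.py 625.8 57.1 100 -4.6
```

```text
t 9.75 pos [611.9  49.  110.6] jaw yaw 174.1 F [-0.   0.6 -1.6] w 20.9 j [ 0.34  0.49 -0.14 -0.01 -0.97 -0.43]
delta mm [ -9.6 -13.3  10.1] rot [ 0.036 -0.004 -0.023]
```

drive_tool(
  moves=[
    [[0.05,-0.0095,-0.013,0,0.036,-0.004,-0.023],[0.05,0,0,0.015,0,0,0],[0.05,0,0,0.015,0,0,0],[0.05,0,0,0,0,0,0],[0.05,0,0,0,0,0,0]],
  ],
)

```text
clock: 10.25
position: [623.1, 56.4, 73.0]
ee_rot: [-0.681, 0.732, 0.002, -0.003]
contact_force: [-0.1, -0.5, -0.8]
gripper_width: 20.6
```

```bash
python3 go.py 625.8 57.1 37 -4.6;  python3 -c "
from h import *
grab('wrist','w5');grab('side','s5')"
```

```text
t 10.25 pos [623.1  56.4  73. ] jaw yaw 175.8 F [-0.1 -0.5 -0.8] w 20.6 j [ 0.35  0.54 -0.18 -0.   -0.87 -0.42]
delta mm [-1.  -2.9 36. ] rot [ 0.007 -0.002  0.008]
```

View pics/w5.png

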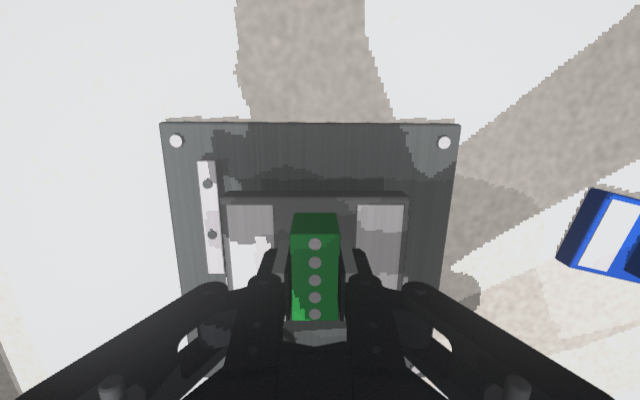

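Run:
```python
from h import *
W=cloud('w5'); xn=np.array([.9968,-.08]);yn=np.array([.08,.9968]);o=np.array([626.6,67.1])
m=(W[...,2]>58)&(W[...,2]<70); v,u=np.mgrid[:400,:640]; m&=(v<300)&(v>180)
n,l,st,ce=cv2.connectedComponentsWithStats(m.astype(np.uint8))
for i in range(1,n):
    if st[i,4]>150:
        N=np.stack([(W[l==i][:,:2]-o)@xn,(W[l==i][:,:2]-o)@yn],1); print(st[i],'z',W[l==i][:,2].mean(),'x',np.percentile(N[:,0],[1,99]).round(1),'y',np.percentile(N[:,1],[1,99]).round(1), cv2.minAreaRect(W[l==i][:,:2].astype(np.float32))[2])
m=(W[...,2]>21)&(W[...,2]<30)&(u<230)&(v<300)&(v>150); n,l,st,ce=cv2.connectedComponentsWithStats(m.astype(np.uint8)); i=1+st[1:,4].argmax()
N=np.stack([(W[l==i][:,:2]-o)@xn,(W[l==i][:,:2]-o)@yn],1);print('short fence x',np.percentile(N[:,0],[2,98]),'y',np.percentile(N[:,1],[2,98]))
# edge yaw: front edge, plate edge
def edge(zlo,zhi,us):
    pts=[]
    for c in us:
        r=np.where((W[:,c,2]>zlo)&(W[:,c,2]<zhi))[0]
        if len(r): pts.append(W[r[0]+1,c,:2])
    k=np.polyfit(*np.array(pts).T,1); return np.degrees(np.arctan(k[0]))
print('yaw module front',edge(61,70,range(240,395,4)),'plate',edge(9,16,range(190,440,4)))
```

```text
[  220   193   191    98 10940] z 65.75427866696462 x [-51.4  46.2] y [-40.1  11.9] 85.74213409423828
short fence x [59.99267847 71.5493395 ] y [-51.38662003  25.47003008]
yaw module front -4.137662680771546 plate -4.5957045676460915
```

drive_tool(
  moves=[
    [[0.05,0,0,0.015,0.007,-0.002,0],[0.05,0,0,0.012,0,0,0],[0.05,0,0,0.006,0,0,0],[0.05,0,0,0,0,0,0]],
  ],
)

```text
clock: 10.75
position: [625.1, 56.7, 42.0]
ee_rot: [-0.681, 0.732, -0.001, 0.003]
contact_force: [0.0, 0.3, -1.3]
gripper_width: 21.0
```

```bash
python3 go.py 636.5 66.3 36 -4.6
```

```text
t 10.75 pos [625.1  56.7  42. ] jaw yaw 175.9 F [ 0.   0.3 -1.3] w 21.0 j [ 0.35  0.57 -0.21  0.   -0.79 -0.42]
delta mm [-10.4 -10.7   6.1] rot [-0.005  0.002  0.008]
```

drive_tool(
  moves=[
    [[0.05,0,0,0.003,-0.005,0.002,0.008],[0.05,0,0,0.003,0,0,0],[0.05,0,0,0.001,0,0,0],[0.05,0,0,0,0,0,0]],
  ],
)

```text
clock: 11.15
position: [626.4, 57.0, 35.8]
ee_rot: [-0.678, 0.735, -0.001, 0.001]
contact_force: [-0.2, -0.8, -2.2]
gripper_width: 20.6
```

```bash
python3 go.py 636.5 66.3 36 -4.6
```

```text
t 11.15 pos [626.4  57.   35.8] jaw yaw 175.4 F [-0.2 -0.8 -2.2] w 20.6 j [ 0.35  0.58 -0.21  0.   -0.78 -0.43]
delta mm [-10.1  -9.4  -0.2] rot [-0.002  0.     0.   ]
```

drive_tool(
  moves=[
    [[0.05,0,0,0.001,0,0,0],[0.05,0,0,0.001,0,0,0],[0.05,0,0,0.001,0,0,0]],
  ],
)

```text
clock: 11.45
position: [626.8, 57.1, 35.2]
ee_rot: [-0.679, 0.734, -0.001, 0.001]
contact_force: [-2.6, -0.3, 4.9]
gripper_width: 20.8
```

```bash
python3 go.py 636.5 66.3 36 -4.6
```

```text
t 11.45 pos [626.8  57.1  35.2] jaw yaw 175.5 F [-2.6 -0.3  4.9] w 20.8 j [ 0.35  0.58 -0.21  0.   -0.78 -0.43]
delta mm [-10.   -9.   -0.7] rot [-0.003 -0.     0.001]
```

The module is on the bed, at about 5 N. Now I slide it to the long fence first.

drive_tool(
  moves=[
    [[0.05,-0.003,0,0,0,0,0],[0.05,-0.003,0,0,0,0,0],[0.05,-0.003,0,0,0,0,0],[0.05,-0.002,0,0,0,0,0]],
  ],
)

```text
clock: 11.85
position: [627.8, 65.8, 35.5]
ee_rot: [-0.679, 0.734, -0.003, -0.0]
contact_force: [1.0, -11.9, 1.9]
gripper_width: 20.9
```

```bash
python3 go.py 636.5 66.3 36 -4.6
```

```text
t 11.85 pos [627.8  65.8  35.5] jaw yaw 175.5 F [  1.  -11.9   1.9] w 20.9 j [ 0.36  0.58 -0.2   0.01 -0.78 -0.45]
delta mm [-1.1 -8.6 -0.5] rot [-0.003 -0.004  0.002]
```

drive_tool(
  moves=[
    [[0.05,-0.001,-0.003,0,0,0,0],[0.05,-0.001,-0.003,0,0,0,0],[0.05,-0.001,-0.002,0,0,0,0],[0.05,-0.001,-0.002,0,0,0,0]],
  ],
)

```text
clock: 12.25
position: [634.4, 65.2, 35.7]
ee_rot: [-0.678, 0.735, -0.001, -0.007]
contact_force: [-4.4, -5.6, 4.0]
gripper_width: 21.0
```

```bash
python3 go.py 636.5 66.3 36 -4.6
```

```text
t 12.25 pos [634.4  65.2  35.7] jaw yaw 175.4 F [-4.4 -5.6  4. ] w 21.0 j [ 0.36  0.6  -0.18  0.01 -0.81 -0.45]
delta mm [-1.2 -2.  -0.3] rot [ 0.007 -0.011  0.001]
```

drive_tool(
  moves=[
    [[0.05,-0.0015,-0.002,0,0.007,-0.011,0],[0.05,-0.0015,-0.002,0,0,0,0],[0.05,-0.0015,-0.002,0,0,0,0]],
  ],
)

```text
clock: 12.55
position: [636.6, 65.0, 35.8]
ee_rot: [-0.678, 0.735, 0.001, -0.007]
contact_force: [-4.8, -4.9, 6.0]
gripper_width: 20.6
```

```bash
python3 go.py 636.5 66.3 36 -4.6
```

```text
t 12.55 pos [636.6  65.   35.8] jaw yaw 175.4 F [-4.8 -4.9  6. ] w 20.6 j [ 0.36  0.6  -0.17  0.   -0.82 -0.44]
delta mm [-1.3  0.2 -0.2] rot [ 0.011 -0.008  0.001]
```

drive_tool(
  moves=[
    [[0.05,-0.002,-0.003,0,0.011,-0.008,0],[0.05,-0.0025,-0.003,0,0,0,0],[0.05,-0.0025,-0.003,0,0,0,0],[0.05,-0.0025,-0.003,0,0,0,0]],
  ],
)

```text
clock: 12.95
position: [636.9, 65.0, 36.6]
ee_rot: [-0.678, 0.735, 0.005, -0.016]
contact_force: [-9.4, -7.2, 8.8]
gripper_width: 20.7
```

```bash
python3 go.py 636.5 66.3 36 -4.6
```

```text
t 12.95 pos [636.9  65.   36.6] jaw yaw 175.4 F [-9.4 -7.2  8.8] w 20.7 j [ 0.36  0.61 -0.15  0.   -0.85 -0.44]
delta mm [-1.2  0.5  0.6] rot [ 0.03  -0.017 -0.001]
```

drive_tool(
  moves=[
    [[0.05,-0.002,-0.002,0.0005,0.03,-0.017,0],[0.05,-0.002,-0.002,0.0005,0.02,-0.012,0],[0.05,-0.002,-0.002,0.0005,0.015,-0.01,0]],
  ],
)

```text
clock: 13.25
position: [636.5, 65.0, 35.6]
ee_rot: [-0.678, 0.735, -0.003, 0.01]
contact_force: [-7.2, -5.3, 13.0]
gripper_width: 21.2
```

```bash
python3 go.py 636.5 66.3 36 -4.6; python3 -c "
from h import *
print(arm.read_state()['wrist_torque'])"
```

```text
t 13.25 pos [636.5  65.   35.6] jaw yaw 175.4 F [-7.2 -5.3 13. ] w 21.2 j [ 0.35  0.59 -0.19 -0.   -0.77 -0.43]
delta mm [-1.3  0.1 -0.4] rot [-0.018  0.011  0.001]
[-1.73149848  2.78626406  0.04702241]
```

drive_tool(
  moves=[
    [[0.05,-0.004,-0.004,-0.001,-0.012,0.006,0],[0.05,-0.004,-0.004,0,0.005,-0.003,0],[0.05,-0.004,-0.004,0,0.005,-0.003,0]],
  ],
)

```text
clock: 13.55
position: [636.7, 65.0, 35.7]
ee_rot: [-0.678, 0.735, 0.002, -0.008]
contact_force: [-11.6, -9.9, 13.7]
gripper_width: 20.9
```

```bash
python3 go.py 636.5 66.3 36 -4.6; python3 -c "
from h import *
print(arm.read_state()['wrist_torque'])"
```

```text
t 13.55 pos [636.7  65.   35.7] jaw yaw 175.4 F [-11.6  -9.9  13.7] w 20.9 j [ 0.36  0.6  -0.16  0.   -0.82 -0.44]
delta mm [-1.2  0.3 -0.3] rot [ 0.015 -0.009 -0.001]
[-2.91116543  2.75405213  0.12975132]
```

drive_tool(
  moves=[
    [[0.05,-0.004,-0.004,0,0.018,-0.011,0],[0.05,-0.004,-0.004,0,0.012,-0.007,0]],
  ],
)

```text
clock: 13.75
position: [636.7, 65.0, 35.5]
ee_rot: [-0.678, 0.735, 0.001, -0.004]
contact_force: [-9.4, -10.2, 8.4]
gripper_width: 21.0
```

```bash
python3 go.py 636.5 66.3 36 -4.6
python3 - <<'E'
from h import *
grab('side','s6');grab('wrist','w6');
print(arm.read_state()['wrist_torque'])
xn=np.array([.9968,-.08]);yn=np.array([.08,.9968]);o=np.array([626.6,67.1])
for t in('w6',):
    W=cloud(t); v,u=np.mgrid[:400,:640]
    X=(W[...,:2]-o)@xn;Y=(W[...,:2]-o)@yn;Z=W[...,2]
    m=(Z>22)&(Z<36)&(X>-39)&(X<58)&(Y>-29)&(Y<20)
    A=np.c_[X[m],Y[m],np.ones(m.sum())]; 
    for _ in range(3):
        k=np.linalg.lstsq(A,Z[m],rcond=None)[0]; r=Z[m]-A@k; mm=m.copy(); mm[m]=abs(r)<2; m=mm; A=np.c_[X[m],Y[m],np.ones(m.sum())]
    print(t,'module top plane slopes',k,m.sum(),np.std(r))
    m=(Z>8)&(Z<16); A=np.c_[X[m],Y[m],np.ones(m.sum())];print('plate plane',np.linalg.lstsq(A,Z[m],rcond=None)[0])
    print(t,'x min/max top',np.percentile(X[(Z>24)&(Z<32)&(Y>-29)&(Y<5)&(X<58)],[1,99]),'y',np.percentile(Y[(Z>24)&(Z<32)&(X<58)],[1]))
E
python3 go.py 636.5 66.3 36 -4.6
```

```text
t 13.75 pos [636.7  65.   35.5] jaw yaw 175.3 F [ -9.4 -10.2   8.4] w 21.0 j [ 0.35  0.6  -0.17  0.   -0.81 -0.44]
delta mm [-1.2  0.3 -0.5] rot [ 0.006 -0.005 -0.001]
[-3.10711597  2.41907639  0.20920537]
w6 module top plane slopes [-4.85772087e-03  4.09639188e-03  2.87518748e+01] 9298 0.6499322743578837
plate plane [ 5.92302408e-04 -5.88956754e-04  1.19284004e+01]
w6 x min/max top [-38.51509361  57.2688877 ] y [-30.36219209]
t 13.85 pos [636.7  65.1  35.6] jaw yaw 175.3 F [ -9.3 -10.8   8.4] w 20.5 j [ 0.35  0.6  -0.17  0.   -0.81 -0.44]
delta mm [-1.2  0.3 -0.5] rot [ 0.006 -0.005 -0.001]
```

View pics/w6.png

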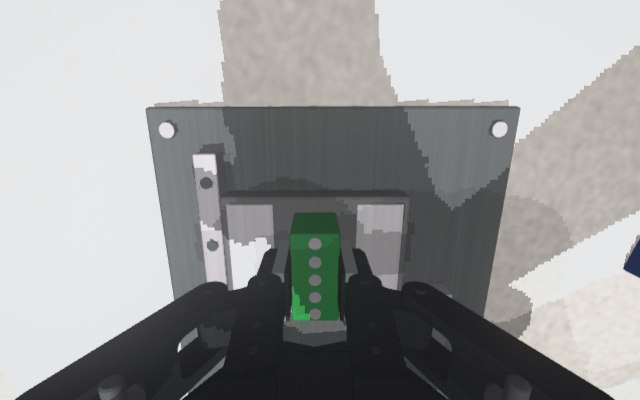

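View pics/s6.png

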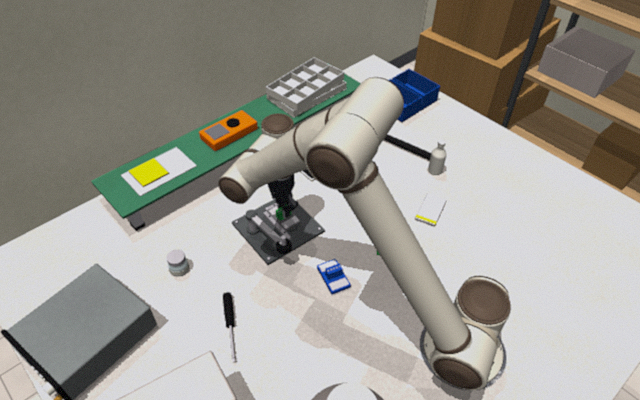

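Both fences are in contact, yaw matches, and residual tilt is about 0.4°. One last firmer press with the tilt taken out.

drive_tool(
  moves=[
    [[0.05,-0.006,-0.006,0.001,0.018,-0.013,0],[0.05,-0.006,-0.006,0.001,0.018,-0.012,0]],
  ],
)

```text
clock: 14.05
position: [636.6, 65.1, 35.2]
ee_rot: [-0.678, 0.735, 0.0, -0.001]
contact_force: [-15.3, -15.2, 18.5]
gripper_width: 20.7
```

```bash
python3 go.py 636.5 66.3 36 -4.6; python3 -c "
from h import *
grab('wrist','w7');grab('scene','c7')
print(arm.read_state()['wrist_torque'])"; python3 go.py 636.5 66.3 36 -4.6
```

```text
t 14.05 pos [636.6  65.1  35.2] jaw yaw 175.3 F [-15.3 -15.2  18.5] w 20.7 j [ 0.35  0.6  -0.17 -0.   -0.8  -0.44]
delta mm [-1.2  0.2 -0.8] rot [ 0.001 -0.    -0.001]
[-4.2716529   4.11999523  0.20888098]
t 14.15 pos [636.6  65.1  35.2] jaw yaw 175.3 F [-14.7 -14.1  18.5] w 20.7 j [ 0.35  0.6  -0.17 -0.   -0.8  -0.44]
delta mm [-1.2  0.2 -0.8] rot [ 0.001 -0.    -0.001]
```

Run:
```python
from h import *
xn=np.array([.9968,-.08]);yn=np.array([.08,.9968]);o=np.array([626.6,67.1]);h=np.array([664.5,164.4])
W=cloud('c7'); m=(W[...,2]>108)&(W[...,2]<121)&(np.hypot(W[...,0]-515,W[...,1]-165)<30); q=W[m][:,:2].mean(0); print('swing',m.sum(),np.arctan2(-(q-h)@xn,-(q-h)@yn))
W=cloud('w7');X=(W[...,:2]-o)@xn;Y=(W[...,:2]-o)@yn;Z=W[...,2]
m=(Z>24)&(Z<33)&(X>-38)&(X<57)&(Y>-28)&(Y<20)
A=np.c_[X[m],Y[m],np.ones(m.sum())];print('top plane',np.linalg.lstsq(A,Z[m],rcond=None)[0],np.percentile(Z[m],[2,98]))
m=(Z>24)&(Z<33)&(X<58)
print('x min',np.percentile(X[m&(Y<5)],.5),'y min',np.percentile(Y[m],.5))
```

```text
swing 15 1.4955727957062024
top plane [3.40080139e-04 4.97190491e-03 2.84149201e+01] [26.99508225 29.78132634]
x min -38.990742837100704 y min -30.43017299527385
```

View pics/c7.png

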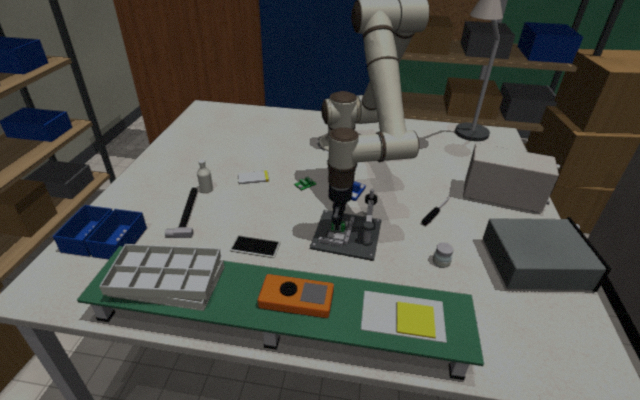

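The module is flat in the corner at (340,232), the contact arm is aside at (371,205), and the bystanders are where they were. Handing in.

```bash
python3 -c "
from bench import arm
print(arm.job_done())"
```

```text
the job is handed in; nothing more can be done
None
```

The module is seated in the nest corner and I handed the job in at about 14.3 s, with the gripper still holding it pressed against both fences.

- **Contact arm:** I forked the pin and swung it from about 0.46 to 1.49 rad, past the 1.2 needed. It measured 1.50 rad in the last image.
- **Module:** I gripped the grey module across its green block (21 mm), lifted it over and lowered it onto the plate. I then slid it to the long fence first, and along that to the short fence.
- **Last force checks:** The press is about 15 N toward each fence and 18 N downward. It held steady through the final pictures.
- **Last fit checks:** The tool was level to within 0.001 rad. The module's top was about 0.3° off level by the camera, which is within depth noise. Its jaw angle, 175.3°, matches the nest's. Its outer edges are at nest x -39.0 and y -30.4 mm, against -40 and -30 for a full seat.
- **Disagreements:**
  - The tool stopped 1.2 mm short of the calculated y position, which fits the ~2 mm calibration error. The steady reaction force there shows contact with the fence.
  - During pressing the tool briefly tilted about 2°. I corrected that before the final press.
- **Bystanders:** They look unmoved in the last scene image; I judged this by eye and did not measure it.

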